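# Drive the blue die out of a clamped dental model

### The arm

A 6-joint arm with a two-finger parallel gripper is mounted at the origin on the work surface. World frame = base frame: x ahead of the robot, y to its left, z up, the work surface at z = 0. Lengths are in mm, angles in rad, forces in N, time in s.
With the tool pointing down it reaches from about 350 to 975 mm from the base axis. Payload 7.1 kg.
Tool frame: the origin (TCP) lies at the very end of the fingers, on their centre line; the grasp point (between the pads) lies 19 mm behind it (ctrl.grasp_offset is the distance from the TCP to the grasp point, in mm); z points along the fingers, y is the line along which they close (so a half turn about z gives the same grasp; the last joint's range is limited). The gripper opens to 88 mm and grips with 3 to 60 N. Pads are 20 mm wide; open, the fingers measure 115 mm over their backs; the gripper's body (75 mm by 178 mm) begins 61 mm behind the grasp point.
Start: joints at [-1.172, 0.423, 1.63, -0, 1.089, -0.019], TCP at [253.609, -571.215, 222.675] pointing down, gripper open.
Joint ranges: [-3, 3], [-0.9, 2.11], [0.09, 2.58], [-1.31, 4.45], [0.11, 2.69], [-2.54, 2.54]. Speed limits (rad/s): [2.39, 2.39, 3.01, 3.14, 3.14, 3.14].

### API

Orientations are given as a rotation vector (axis times angle).
In Python, from workcell import ctrl, viewer, ticket, models gives the robot as it stands.
- The arm moves only by the tool play_rows, never from a script. Its arguments are lists of equal length, an entry for each row: "dp": the shift along the world's x, y, z in mm, a list of three; "yaw": the turn about the world's z in degrees. In form: {"dp": [[tx, ty, tz], ...], "yaw": [yaw, ...]}. A call has 1 to 8 rows; each row shifts and turns the commanded pose from where the row before left it; what a row does not reach is not made up. A row lasts 1/12 s, in which the tool goes at most 41.7 mm and 7.16 degrees, less where a joint would pass 70% of its speed; a pose out of reach is approached as far as the arm can. A call is refused whole if a number of a shift passes 41.7 or a number of a turn 7.16, either way. A call with a gripper value outside its range is refused whole. "gripper" is the closure, from 0 (fully open) to 1 (shut), set as the call begins (left out, the last holds). The fingers move at their own pace and stop on an object; the grip force is fixed at half the most. Time passes only in rows, so rows that do not move let the fingers close. It gives the time, the measured TCP pose, the force, the opening and the grip force at its end, in the units of the state.
- ctrl.get_obs(): the state, without advancing time (a new reading comes with each control period).
- viewer.get_image(name): name is "scene" or "top" or "wrist"; returns a dict with "pixels" (480x640x3 uint8, red, green, blue), "range_z" (480x640 float32, mm along the optical axis (not along the pixel's ray), 0 where there is no reading), "fx", "fy", "cx", "cy" (pixels), "T" (4x4, takes a point from camera to world coordinates); the wrist camera has in their place "hand_eye" (4x4, takes a point from camera to tool coordinates, whose origin is the TCP and whose axes are the flange's). Camera axes: x right, y up, looking along -z (the intrinsics and any distortion apply to the point x, -y, -z); pixel columns grow to the right and rows downward; lengths in mm; the calibration is good to about 2 mm. A picture is of the moment at which its call begins: read the wrist's pose just before it.
- ticket.close_job(): hands the job in; it is judged then, once.
Trained networks look in a picture, given as the dict that the camera call returned (one of the last four; its "shot" number tells which), for a name from the list of things; names that differ only in an ending like _2 or _b are one class to them, and where a whole thing is asked for, a point or a joint stands for the part that bears it (a point fixed in the world has none). Each returns a list of dicts, best first, with "conf" (0 to 1); they miss things now and then, are a little off and sometimes report something else, mostly with a low value. They report only what shows in the picture. A call takes as long as a camera call. They do not tell look-alikes from the thing itself.
- models.look_for(picture, name): "bbox" ([centre column, centre row, width, height] in pixels, round what is visible of it).
- models.landmark_of(picture, name): "location" ([column, row] in pixels: a listed point, or the origin of a listed thing).
The state is a dict: "t": time; "qpos": joint angles; "qvel": joint speeds; "joint_torque": joint torques, N m; "ee_pos": TCP position; "orientation": TCP orientation; "ft_force": force on the tool from outside, world axes, zero at the start; "moment": the same for the moment, N m; "width": finger opening in mm; "grasp_force": force on a finger pad.
Only numpy, scipy, OpenCV 4.12 (cv2) and the standard library are available. Lean on these libraries where they do the work, as an engineer would, in place of code of your own. Each camera call takes 0.05 s, during which the arm holds its last target. There are 200 camera calls.

### The job

A printed dental model is clamped underside-up and slanted in the ball vise. Take the orange-handled drift from the instrument block and, working straight down the slanted bore from the underside, push out only the blue die so that it drops into the yellow pan, without touching the die with the gripper or jamming the drift against the model. Then stand the drift back in a free hole of the block, seated and upright, and leave the white die seated in the model and everything else on the bench where it is.

Things in the scene. Friction and masses are not known exactly. Their poses are not given: they have to be found in the camera images.
- drift: Drift: round tool 133 mm long, 90 g, standing tip down in an outer hole of the block. From the tip: steel shank 7 mm diameter, 62 long; collar 22 diameter, 62 to 67 from the tip, its underside resting on the block, so that the tip is 3 mm above the bench; orange handle 14 diameter, 67 to 133 from the tip. Origin: centre of the tip's end; z from tip to handle. Centre of mass 65 mm from the tip.
- stand: Instrument block of pale wood, fixed, 44 (x) by 130 (y) by 65 mm high, origin at the centre of its underside. Three vertical holes 12 mm in diameter, chamfered 2 mm, right through, along its y at +45, 0 and -45 mm. Drift and carver stand in the outer holes, either way round; the middle one is empty.
- hole_0 (a point): Centre of the mouth of the block's hole at y = +45 mm, on its top face, 65 mm above the bench.
- hole_1 (a point): Centre of the mouth of the block's middle hole (empty at the start), 65 mm above the bench.
- hole_2 (a point): Centre of the mouth of the block's hole at y = -45 mm, 65 mm above the bench.
- carver: Wax carver, bystander in the other outer hole: green handle 11 mm diameter, green collar 20 mm diameter, steel ball end on top, 129 mm long. Origin at its lower tip, z up.
- model: Pink printed model, fixed in the vise. Base 62 (x) by 76 (y) by 22 mm thick, front corners trimmed. Origin: centre of the tooth-side face. z: normal to the base, out of its flat underside (z = 22 mm), up and away from the robot, 35 degrees from vertical; x down the slope. Teeth face down. Bores 12 mm diameter right through along z at x = 9, y = +20 and -20 mm, a die in each. Steel disc: a magnet.
- vise: Grey ball vise, fixed, holding the model by its +y edge: jaws 44 mm wide (along the model's x) and 15 mm thick on both faces, covering the model from y = 28 mm outwards, vise back at y = 67 to 89 mm, up to 46 mm above the tooth side; round foot 92 mm wide centred 117 mm to its +y. Origin: on the bench below the middle of the model, which is 110 mm up; z up.
- bore_left (a point): Centre of the mouth of the model's bore at y = +20 mm (nearer to the jaws), in the underside, about 114 mm above the bench, chamfered 1.5 mm. Axes as the model's: -z leads down the bore, 22 mm long.
- bore_right (a point): Centre of the mouth of the model's bore at y = -20 mm (farther from the jaws), in the underside, about 114 mm above the bench, chamfered 1.5 mm. Axes as the model's: -z leads down the bore, 22 mm long.
- die_blue: Die to drive out: molar of strong blue resin, 12 g, in either bore. Root 11 mm diameter, 19 long; crown 10.6 x 10.4 x 8.5 beyond the tooth side; it leaves only that way. Origin: centre of the root's end (face to push), 3 mm below the bore's mouth; z as the model's. Sprung pads grip it: 9 to 15 N until its end is 16 mm below the mouth, then loose; out when pushed 23 to 27 mm below. Falls 50 mm.
- die_white: A like die of white resin in the other bore; it must stay seated.
- pan: Yellow plastic case pan standing loose on the bench below the model, 130 mm (x) by 170 mm (y) by 35 mm high, walls 4 mm, lined with grey foam to 8 mm above the bench. Origin at the centre of its underside.
- model_rose: Bystander: rose plaster model, about 62 x 76 x 28 mm, teeth up.
- model_violet: Bystander: violet-blue plaster model, about 62 x 76 x 28 mm, teeth up.
- spacer_bottle: Bystander: small clear bottle with white cap, 32 mm diameter, 62 mm high.
- brush: Bystander: thin brush lying on the bench, dark red handle, 165 mm long.
- wax_knife: Bystander: slim wax knife lying on the bench, wooden handle, steel blade, 175 mm long.
- wax_jar: Bystander: amber glass jar, 52 mm diameter, 50 mm high.
There are look-alikes about, which are no part of the job. What is meant by the pan is not purple, and is the smaller of those in its own colour.

How it is judged:
By the outcome, as a careful person would: the job done as asked, in the order asked, and still so for the second after the job is handed in, with the robot touching nothing.
It also fails if it takes over 51 s, if anything falls off the work surface, if the arm or the gripper's body presses on something with over 40 N, if the wrist force passes 120 N, or if a joint passes its speed limit or range.

## Working session

There is one attempt and no reset: what is moved stays moved. The work goes in short steps, Python scripts to look and compute and a tool call to move; the robot and the scene stay as the last step left them, time stands still between calls to the robot, and variables do not carry over. Pictures are saved under pics/ and viewed, at most 10 in all, crops included, and the job is handed in when it is done.

Besides the shell and the picture viewer there is one more tool, called after ">>>" by a JSON object that holds its "method" and its "body", one argument or row to a line. play_rows: Moves the arm, as the interface text tells. Its arguments: {"type":"object","properties":{"dp":{"type":"array"},"yaw":{"type":"array"},"gripper":{"type":"number"}},"required":["dp","yaw"]}

```bash
mkdir -p pics
cat > h.py <<'E'
import numpy as np, cv2
from workcell import ctrl, viewer, ticket, models
from scipy.spatial.transform import Rotation as R
def shot(n):
    o=ctrl.get_obs(); p=viewer.get_image(n)
    if n=="wrist":
        T=np.eye(4);T[:3,:3]=R.from_rotvec(o["orientation"]).as_matrix();T[:3,3]=o["ee_pos"]
        p["TW"]=T@np.array(p["hand_eye"])
    else: p["TW"]=np.array(p["T"])
    return p
def ray(p,u,v): return np.array([(u-p["cx"])/p["fx"],-(v-p["cy"])/p["fy"],-1.0])
def w(p,u,v,z=None,r=2):
    d=ray(p,u,v);T=p["TW"]
    if z is None:
        q=p["range_z"][max(0,int(v)-r):int(v)+r+1,max(0,int(u)-r):int(u)+r+1];q=q[q>0]
        s=np.median(q) if q.size else np.nan
    else: s=(z-T[2,3])/(T[:3,:3]@d)[2]
    return T[:3,:3]@(d*s)+T[:3,3]
def proj(p,X):
    c=np.linalg.inv(p["TW"])@np.append(X,1); return p["cx"]+p["fx"]*c[0]/-c[2], p["cy"]+p["fy"]*c[1]/c[2]
def cloud(p):
    v,u=np.mgrid[0:480,0:640];s=p["range_z"]
    c=np.stack([(u-p["cx"])/p["fx"]*s,-(v-p["cy"])/p["fy"]*s,-s],-1)
    return c@p["TW"][:3,:3].T+p["TW"][:3,3]
def save(p,n): cv2.imwrite("pics/"+n,p["pixels"][:,:,::-1])
E
python3 - <<'E'
from h import *
np.set_printoptions(precision=1,suppress=True)
o=ctrl.get_obs();print(o["t"],o["ee_pos"],o["orientation"],o["width"],ctrl.grasp_offset)
z={"hole_0":65,"hole_1":65,"hole_2":65,"bore_left":114,"bore_right":114,"drift":3,"carver":3,"stand":0,"pan":0,"vise":0,"model":110,"die_blue":112,"die_white":112}
for n in("scene","top"):
    p=shot(n);save(p,n+"0.png");print(n,[k for k in p],p["TW"][:3,3])
    for k in z:
        a=models.landmark_of(p,k)[:2]
        for q in a: print(k,round(q["conf"],2),np.array(q["location"]),w(p,*q["location"],z[k]),w(p,*q["location"]))
E
```

```text
0.0 [ 253.4 -570.7  221.9] [-3.1 -0.7  0. ] 88.05668865807571 18.700000000000003
scene ['pixels', 'range_z', 'fx', 'fy', 'cx', 'cy', 'T', 'shot', 'TW'] [1049.4    2.2  947.5]
hole_0 0.84 [204.5 241.5] [ 481.6 -219.6   65. ] [ 480.3 -220.    63.1]
hole_0 0.75 [182.2 240.4] [ 474.3 -268.4   65. ] [ 480.1 -265.6   73.9]
hole_1 0.84 [204.5 241.5] [ 481.6 -219.6   65. ] [ 480.3 -220.    63.1]
hole_1 0.75 [182.2 240.4] [ 474.3 -268.4   65. ] [ 480.1 -265.6   73.9]
hole_2 0.84 [204.5 241.5] [ 481.6 -219.6   65. ] [ 480.3 -220.    63.1]
hole_2 0.75 [182.2 240.4] [ 474.3 -268.4   65. ] [ 480.1 -265.6   73.9]
bore_left 0.7 [345.4 276.8] [620.   72.7 114. ] [617.8  73.1 109.8]
bore_right 0.76 [323.1 276.1] [614.6  29.3 114. ] [612.8  29.4 110.5]
bore_right 0.29 [336.  364.5] [791.6  37.4 114. ] [758.6  41.9   7.2]
drift 0.64 [228.9 262.8] [ 503.9 -177.1    3. ] [ 528.  -169.1   44.7]
carver 0.49 [188.5 254.4] [ 473.5 -270.1    3. ] [ 500.1 -257.5   46.6]
stand 0.69 [211.7 259.6] [ 490.3 -217.     0. ] [ 515.5 -207.1   42.8]
stand 0.56 [410.2 217.7] [416.4 254.6   0. ] [440.3 245.1  35.7]
pan 0.
[... 1317 characters left out ...]
[ 778.6 -147.4   34.4]
carver 0.58 [466.3 263. ] [ 471.4 -265.1    3. ] [ 469.4 -244.9   65.2]
stand 0.87 [446.2 255.2] [ 487.8 -220.5    0. ] [ 484.8 -202.6   63.9]
stand 0.52 [319.2 184.6] [641.6  71.4   0. ] [620.1  71.2 109.1]
pan 0.95 [338.6 212.6] [578.2  25.4   0. ] [577.3  25.7   6.4]
pan 0.91 [476.3 366. ] [ 243.3 -289.     0. ] [ 245.4 -285.1   11.2]
vise 0.68 [323.7 203.6] [598.   59.9   0. ] [578.   61.1 129.1]
vise 0.6 [443.3 255.8] [ 486.3 -213.9    0. ] [ 483.4 -196.5   63.4]
model 0.79 [326.7 197.6] [593.5  55.1 110. ] [590.   55.5 130.9]
model 0.64 [465.3 261. ] [ 471.9 -228.3  110. ] [ 473.6 -242.8   65.1]
die_white 0.74 [236.3 279.8] [421.3 232.4 112. ] [420.1 243.5  49.3]
```

View pics/scene0.png

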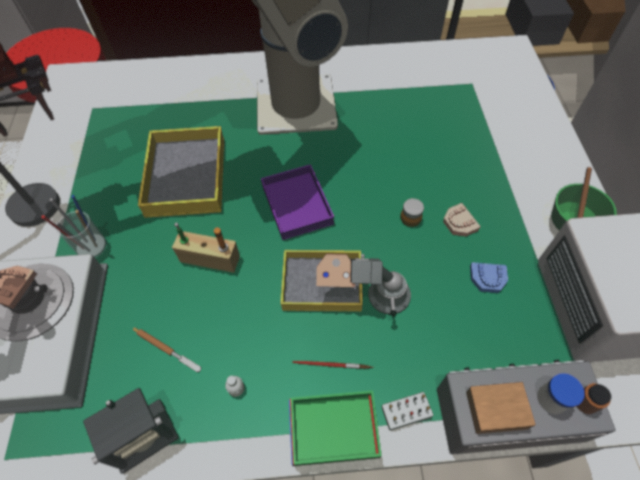

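View pics/top0.png

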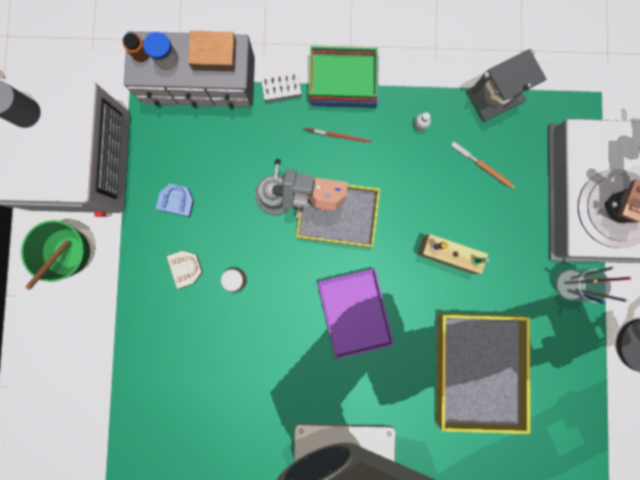

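>>> {"method": "play_rows", "body": {
  "dp": [
    [16,30,9],
    [16,30,9],
    [16,30,9],
    [16,30,9],
    [16,30,9],
    [16,30,9],
    [16,30,9],
    [16,30,9]
  ],
  "yaw": [0,0,0,0,0,0,0,0]
}}

```text
t: 2.07
ee_pos: [382.1, -329.7, 295.3]
orientation: [3.073, 0.651, 0.0]
ft_force: [0.6, 0.1, -0.1]
width: 87.8
grasp_force: 0.0
```

>>> {"method": "play_rows", "body": {
  "dp": [
    [15,30,9],
    [15,30,9],
    [10,25,9],
    [0,10,9],
    [0,0,0]
  ],
  "yaw": [0,0,0,0,0]
}}

```text
t: 2.48
ee_pos: [422.4, -235.0, 332.5]
orientation: [3.071, 0.656, 0.003]
ft_force: [-0.6, -0.6, -0.5]
width: 87.9
grasp_force: 0.0
```

Run:
```python
from h import *
np.set_printoptions(precision=1,suppress=True)
o=ctrl.get_obs();print(o["t"],o["ee_pos"],R.from_rotvec(o["orientation"]).as_matrix(),o["qpos"])
p=shot("wrist");save(p,"w1.png");print(p["hand_eye"],p["TW"],p["fx"])
for k,z in {"hole_0":65,"hole_2":65,"drift":3,"stand":0,"carver":3}.items():
    for q in models.landmark_of(p,k)[:3]: print(k,round(q["conf"],2),np.array(q["location"]),w(p,*q["location"],z),w(p,*q["location"]))
```

```text
2.4833 [ 422.4 -235.   332.5] [[ 0.9  0.4  0. ]
 [ 0.4 -0.9 -0. ]
 [ 0.   0.  -1. ]] [-0.5  0.1  1.8  0.   1.2  0.6]
[[  -0.     1.     0.3   68.4]
 [   1.     0.     0.     0.3]
 [   0.     0.3   -1.  -162.4]
 [   0.     0.     0.     1. ]] [[   0.4    0.9    0.2  484.7]
 [  -0.9    0.4    0.1 -207.1]
 [   0.    -0.3    1.   495. ]
 [   0.     0.     0.     1. ]] 429.0896056368484
hole_0 0.98 [372.6 169.1] [ 475.2 -267.9   65. ] [ 476.3 -261.2  112.2]
hole_0 0.94 [334.5 134.2] [ 490.2 -219.6   65. ] [ 491.  -221.5    1.6]
hole_0 0.86 [304.8 104.2] [ 503.9 -182.3   65. ] [ 500.7 -186.3  134.8]
hole_2 0.98 [372.6 169.1] [ 475.2 -267.9   65. ] [ 476.3 -261.2  112.2]
hole_2 0.94 [334.5 134.2] [ 490.2 -219.6   65. ] [ 491.  -221.5    1.6]
hole_2 0.86 [304.8 104.2] [ 503.9 -182.3   65. ] [ 500.7 -186.3  134.8]
drift 0.63 [302.6 107. ] [ 503.  -177.7    3. ] [ 498.1 -185.5  134.2]
stand 0.59 [331.6 137.4] [ 486.6 -220.     0. ] [ 486.6 -219.9    3. ]
carver 0.88 [366.9 167.1] [ 473.2 -269.8    3. ] [ 474.8 -261.1   71.1]
```

View pics/w1.png

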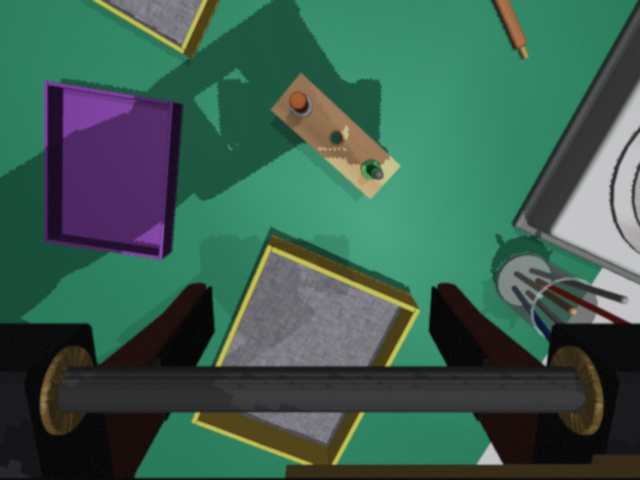

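>>> {"method": "play_rows", "body": {
  "dp": [
    [16,34,0],
    [16,34,0],
    [16,34,0],
    [16,34,0],
    [16,34,0],
    [16,34,0],
    [16,34,0],
    [16,37,0]
  ],
  "yaw": [-5,-5,-5,-5,-5,-5,-4,0]
}}

```text
t: 3.45
ee_pos: [550.2, 39.3, 330.1]
orientation: [3.128, -0.284, -0.001]
ft_force: [0.7, -0.6, 0.2]
width: 88.0
grasp_force: 0.0
```

>>> {"method": "play_rows", "body": {
  "dp": [
    [0,0,0],
    [0,0,0]
  ],
  "yaw": [0,0]
}}

```text
t: 3.62
ee_pos: [550.0, 39.5, 329.7]
orientation: [3.129, -0.272, -0.002]
ft_force: [-0.0, -0.6, 0.2]
width: 87.8
grasp_force: 0.0
```

Run:
```python
from h import *
np.set_printoptions(precision=2,suppress=True)
o=ctrl.get_obs();print(o["t"],o["ee_pos"],R.from_rotvec(o["orientation"]).as_matrix()[:,0],o["qpos"],o["qvel"])
p=shot("wrist")
np.savez("m.npz",**{k:p[k] for k in("pixels","range_z","fx","fy","cx","cy","TW")})
for k,z in {"bore_left":114,"bore_right":114,"die_blue":112,"die_white":112,"pan":0,"model":110,"vise":0}.items():
    for q in models.landmark_of(p,k)[:2]: print(k,round(q["conf"],2),np.array(q["location"]),w(p,*q["location"],z),w(p,*q["location"]))
C=cloud(p);px=p["pixels"].astype(int)
c=cv2.resize(p["pixels"],(800,600))
cv2.imwrite("pics/w2.png",c[:,:,::-1])
# underside plane RANSAC on pinkish pixels above 80mm
m=(C[...,2]>80)&(C[...,2]<160)&(p["range_z"]>0)&(px[...,0]>px[...,2]+25)
P=C[m];print(len(P));g=np.random.default_rng(0);best=0
for _ in range(500):
    a=P[g.choice(len(P),3,False)];n=np.cross(a[1]-a[0],a[2]-a[0]);L=np.linalg.norm(n)
    if L<50: continue
    n/=L;s=abs((P-a[0])@n)<1.5
    if s.sum()>best: best=s.sum();S=s
Q=P[S];c0=Q.mean(0);n=np.linalg.svd(Q-c0,full_matrices=False)[2][2];n*=np.sign(n[2])
print(best,c0,n,np.degrees(np.arccos(n[2])),np.degrees(np.arctan2(n[1],n[0])))
```

```text
3.6167 [549.99  39.54 329.71] [ 0.99 -0.17 -0.  ] [ 0.05  0.21  1.68 -0.    1.26  1.79] [-0.05 -0.02  0.03 -0.01  0.01 -0.01]
bore_left 0.62 [268.4 146.7] [614.23  73.63 114.  ] [614.22  73.87 112.03]
bore_left 0.47 [292.8 166.2] [594.4   56.13 114.  ] [595.28  55.04 128.2 ]
bore_right 0.9 [316.3 141.4] [611.48  32.35 114.  ] [611.42  32.39 110.53]
bore_right 0.74 [269.7 147.4] [613.47  72.65 114.  ] [613.45  72.85 112.35]
die_blue 0.6 [314.1 144.3] [609.38  34.67 112.  ] [609.39  34.66 112.45]
die_blue 0.23 [328.9 170. ] [585.6   25.79 112.  ] [586.9   25.85 127.34]
die_white 0.59 [269.9 149.3] [611.84  73.04 112.  ] [611.87  72.85 113.61]
pan 0.97 [390.3 340.7] [353.37 -15.07   0.  ] [357.96 -14.34   8.53]
pan 0.67 [328.  170.6] [575.62  26.44   0.  ] [586.55  26.68 127.46]
model 0.64 [293.8 164.4] [595.53  55.27 110.  ] [596.52  54.03 127.04]
vise 0.67 [300. 153.] [600.29  54.08   0.  ] [604.58  47.52 120.72]
5741
4012 [607.61  49.85 118.54] [ 0.57 -0.07  0.82] 34.886045585543336 -6.708833841674505
```

View pics/w2.png

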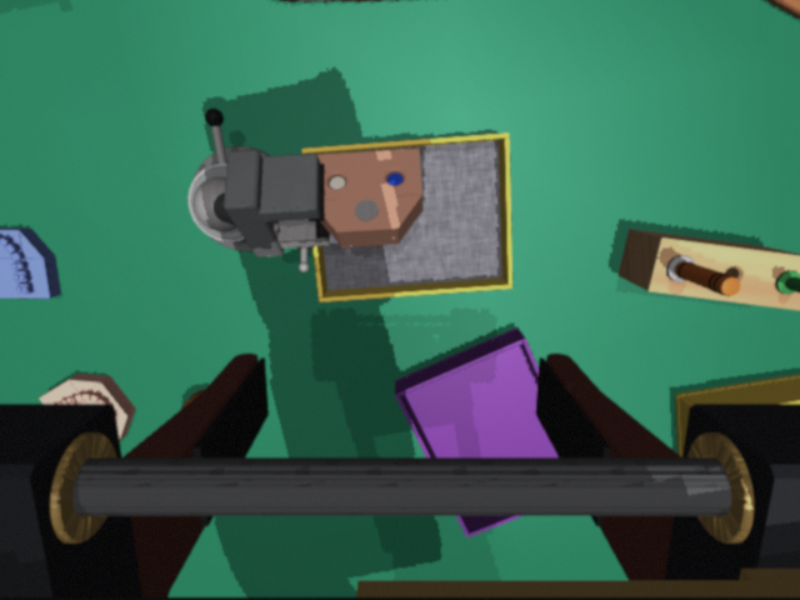

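>>> {"method": "play_rows", "body": {
  "dp": [
    [0,-9,-4],
    [0,-9,-4],
    [0,-9,-4],
    [0,-9,-4],
    [0,-9,-4],
    [0,-9,-4],
    [0,-9,-4],
    [0,-9,-4]
  ],
  "yaw": [7,7,7,7,7,7,7,7]
}}

```text
t: 4.68
ee_pos: [549.4, -34.2, 298.7]
orientation: [2.889, 1.234, 0.0]
ft_force: [-0.5, 0.1, 0.4]
width: 87.8
grasp_force: 0.0
```

>>> {"method": "play_rows", "body": {
  "dp": [
    [0,-9,-4],
    [0,-9,-4],
    [0,-9,-4],
    [0,-9,-4],
    [0,-9,-4],
    [0,-9,-4],
    [0,-9,-4],
    [0,-9,-4]
  ],
  "yaw": [7,7,7,7,7,7,7,7]
}}

```text
t: 5.35
ee_pos: [549.4, -106.2, 266.7]
orientation: [1.972, 2.445, 0.0]
ft_force: [-0.4, 0.5, -0.4]
width: 87.8
grasp_force: 0.0
```

>>> {"method": "play_rows", "body": {
  "dp": [
    [0,-9,-4],
    [0,-9,-4],
    [0,-9,-4],
    [0,-9,-4],
    [0,-9,-4],
    [0,-9,-4],
    [0,-9,-4],
    [0,-9,-4]
  ],
  "yaw": [7,7,7,7,7,7,7,7]
}}

```text
t: 6.02
ee_pos: [549.4, -178.2, 234.7]
orientation: [0.593, 3.085, -0.0]
ft_force: [-0.6, 1.3, 0.1]
width: 88.0
grasp_force: 0.0
```

>>> {"method": "play_rows", "body": {
  "dp": [
    [0,-8,-4],
    [0,-6,-4],
    [0,0,0],
    [0,0,0]
  ],
  "yaw": [7,7,1,0]
}}

```text
t: 6.35
ee_pos: [549.3, -191.7, 226.6]
orientation: [-0.199, -3.135, -0.0]
ft_force: [-0.7, 0.6, 0.1]
width: 87.9
grasp_force: 0.0
```

Run:
```python
from h import *
np.set_printoptions(precision=2,suppress=True)
o=ctrl.get_obs();X=R.from_rotvec(o["orientation"]).as_matrix();print(o["t"],o["ee_pos"],np.degrees(np.arctan2(X[1,0],X[0,0])),o["qpos"])
p=shot("wrist");save(p,"w3.png")
for k,z in {"hole_0":65,"drift":3}.items():
    for q in models.landmark_of(p,k)[:3]: print(k,round(q["conf"],2),np.array(q["location"]),w(p,*q["location"],z),w(p,*q["location"]))
C=cloud(p);h=cv2.cvtColor(p["pixels"],cv2.COLOR_RGB2HSV);ok=p["range_z"]>0
m=ok&(C[...,2]>74)&(np.hypot(C[...,0]-502,C[...,1]+184)<35)
top=m&(C[...,2]>131);print(m.sum(),top.sum(),C[top].mean(0),C[top].min(0),C[top].max(0))
for a in range(80,136,10):
    q=m&(abs(C[...,2]-a)<5);print(a,q.sum(),C[q].mean(0),C[q].min(0)[:2],C[q].max(0)[:2])
s=ok&(abs(C[...,2]-65)<3)&(np.hypot(C[...,0]-490,C[...,1]+222)<90)
r=cv2.minAreaRect(C[s][:,:2].astype(np.float32));print("block",r)
M=np.load("m.npz");d={k:M[k] for k in M};d["fx"]=float(M["fx"]);Cm=cloud(d)
hm=cv2.cvtColor(M["pixels"],cv2.COLOR_RGB2HSV);b=(hm[...,0]>105)&(hm[...,0]<130)&(hm[...,1]>130)&(np.hypot(Cm[...,0]-611,Cm[...,1]-32)<15)&(Cm[...,2]>90)
v,u=np.nonzero(b);print("blue",b.sum(),u.mean(),v.mean(),Cm[b].mean(0))
```

```text
6.35 [ 549.28 -191.65  226.62] 172.73433585340635 [-0.36  0.36  1.72  0.    1.06 -1.8 ]
hole_0 0.83 [212.5 137.6] [ 473.06 -262.78   65.  ] [ 473.32 -260.18   75.62]
hole_0 0.68 [268.9 150.6] [ 487.49 -223.27   65.  ] [ 488.17 -227.59   29.97]
hole_0 0.6 [332.7 160.3] [ 500.43 -177.44   65.  ] [ 496.19 -178.75  136.17]
drift 0.92 [331.6 154.6] [ 499.11 -176.66    3.  ] [ 494.79 -178.28   95.71]
18620 18521 [ 523.94 -185.89  321.46] [ 494.38 -215.64  131.46] [ 534.   -157.34  341.81]
80 26 [ 495.73 -180.5    81.12] [ 494.02 -186.04] [ 499.4  -173.02]
90 8 [ 495.29 -181.12   91.55] [ 494.35 -185.04] [ 497.02 -176.43]
100 12 [ 494.98 -179.12   99.61] [ 494.11 -185.05] [ 497.01 -174.95]
110 9 [ 494.93 -181.    107.96] [ 494.26 -184.32] [ 496.41 -177.64]
120 8 [ 495.25 -181.11  123.16] [ 494.05 -185.78] [ 497.69 -175.07]
130 88 [ 498.42 -180.02  132.16] [ 493.97 -186.4 ] [ 507.74 -172.26]
block ((487.8268737792969, -222.42489624023438), (130.26559448242188, 44.12662887573242), 72.76432037353516)
blue 80 315.6 142.9625 [610.46  33.08 121.3 ]
```

View pics/w3.png

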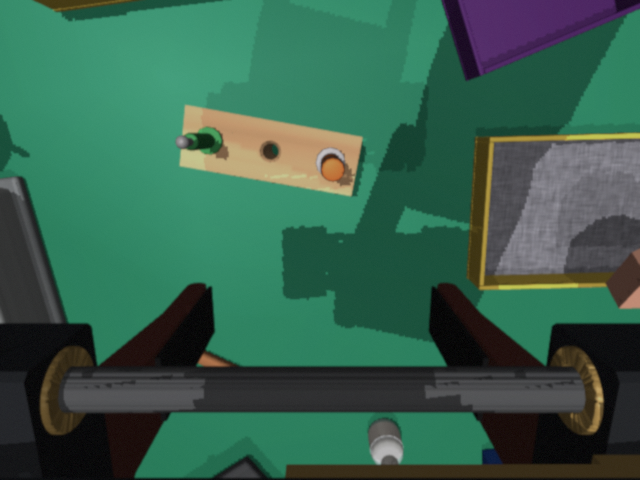

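>>> {"method": "play_rows", "body": {
  "dp": [
    [-24,6,-10],
    [-24.3,6.3,-10],
    [0,0,-30],
    [0,0,-35],
    [0,0,-30],
    [0,0,-16],
    [0,0,-6.5],
    [0,0,0]
  ],
  "yaw": [0.6,0,0,0,0,0,0,0]
}}

```text
t: 7.17
ee_pos: [500.6, -178.4, 88.1]
orientation: [-0.178, -3.134, -0.001]
ft_force: [-0.6, 0.2, 0.4]
width: 87.6
grasp_force: 0.0
```

>>> {"method": "play_rows", "body": {
  "dp": [
    [0,0,0],
    [0,0,0],
    [0,0,0],
    [0,0,0],
    [0,0,0],
    [0,0,0]
  ],
  "yaw": [0,0,0,0,0,0],
  "gripper": 1
}}

```text
t: 7.67
ee_pos: [501.6, -179.0, 89.7]
orientation: [0.177, 3.136, -0.0]
ft_force: [0.2, -0.0, 0.8]
width: 51.4
grasp_force: 0.0
```

>>> {"method": "play_rows", "body": {
  "dp": [
    [0,0,0],
    [0,0,0],
    [0,0,0],
    [0,0,0],
    [0,0,0],
    [0,0,0],
    [0,0,0],
    [0,0,0]
  ],
  "yaw": [0,0,0,0,0,0,0,0]
}}

```text
t: 8.33
ee_pos: [501.3, -178.9, 89.1]
orientation: [-0.177, -3.137, 0.0]
ft_force: [0.2, -0.7, 0.4]
width: 13.5
grasp_force: 30.0
```

>>> {"method": "play_rows", "body": {
  "dp": [
    [0,0,18],
    [0,0,25],
    [0,0,10],
    [0,0,0],
    [5.5,-0.6,0],
    [5.5,-0.7,0],
    [4.2,-0.5,-0.4],
    [4.2,-0.5,-0.4]
  ],
  "yaw": [0,0,0,0,0,0,0,0]
}}

```text
t: 9.0
ee_pos: [518.7, -180.7, 139.6]
orientation: [-0.176, -3.131, -0.002]
ft_force: [-5.0, 0.5, 4.4]
width: 13.8
grasp_force: 30.0
```

>>> {"method": "play_rows", "body": {
  "dp": [
    [4.2,-0.5,-0.7],
    [4.2,-0.5,-0.8],
    [4.1,-0.5,-1.1],
    [4.1,-0.5,-1.2],
    [4.0,-0.5,-1.5],
    [4.0,-0.5,-1.5],
    [3.8,-0.4,-1.8],
    [3.8,-0.4,-1.9]
  ],
  "yaw": [0,0,0,0,0,0,0,0]
}}

```text
t: 9.67
ee_pos: [553.6, -185.1, 130.6]
orientation: [0.177, 3.136, 0.0]
ft_force: [-1.3, -0.5, 2.1]
width: 13.5
grasp_force: 30.0
```

>>> {"method": "play_rows", "body": {
  "dp": [
    [3.7,-0.4,-2.1],
    [3.7,-0.4,-2.2],
    [0,0,0]
  ],
  "yaw": [0,0,0]
}}

```text
t: 9.92
ee_pos: [561.3, -186.0, 126.3]
orientation: [0.177, 3.136, -0.0]
ft_force: [-0.9, -0.6, 1.3]
width: 13.4
grasp_force: 30.0
```

```bash
cat >> h.py <<'E'
def state():
    o=ctrl.get_obs();X=R.from_rotvec(o["orientation"]).as_matrix()
    print("t",o["t"],"tcp",np.round(o["ee_pos"],1),"yaw",round(np.degrees(np.arctan2(X[1,0],X[0,0])),2),"F",np.round(o["ft_force"],1),o["width"],np.round(o["moment"],2));return o
E
python3 - <<'E'
from h import *
state()
p=shot("wrist");save(p,"w4.png")
np.savez("w4.npz",**{k:p[k] for k in("pixels","range_z","fx","fy","cx","cy","TW")})
C=cloud(p);print(np.round(C[200:380:12,322],1))
E
```

```text
t 9.9167 tcp [ 561.3 -186.   126.3] yaw 173.55 F [-0.9 -0.6  1.3] 13.386640539553957 [ 0.11  0.19 -0.01]
[[ 518.5 -181.4  115.7]
 [ 522.9 -181.9  118.6]
 [ 526.5 -182.3  124.6]
 [ 530.2 -182.7  129.2]
 [ 533.2 -183.   135.9]
 [ 536.  -183.4  141.9]
 [ 538.7 -183.7  147.1]
 [ 541.2 -184.   152.6]
 [ 544.2 -184.3  155.6]
 [ 546.5 -184.6  160.4]
 [ 548.3 -184.8  165.4]
 [ 550.1 -185.   170.2]
 [ 552.7 -185.3  172.8]
 [ 555.1 -185.6  175.4]
 [ 532.4 -183.   220.9]]
```

View pics/w4.png

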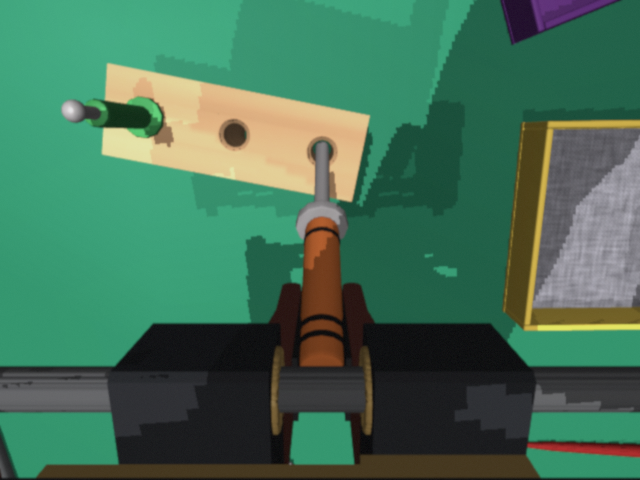

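```bash
cat >> h.py <<'E'
from scipy.optimize import least_squares
def drift(p,g,th=35,yaw=-6.5):
    """fit drift axis: g = grasp point guess; returns point c, dir n (up), tilt, azimuth, s of each part"""
    C=cloud(p);px=p["pixels"];h=cv2.cvtColor(px,cv2.COLOR_RGB2HSV)
    t,y=np.radians([th,yaw]);n0=np.array([np.sin(t)*np.cos(y),np.sin(t)*np.sin(y),np.cos(t)])
    D=C-g;s=D@n0;rr=np.linalg.norm(D-s[...,None]*n0,axis=-1);ok=p["range_z"]>0
    A=ok&(rr<17)&(s<28)&(s>-36)&(h[...,0]<16)&(h[...,1]>110)&(h[...,2]>60)
    B=ok&(rr<14)&(s<-50)&(s>-92)&(h[...,1]<90)
    A=cv2.erode(A.astype(np.uint8),np.ones((3,3)))>0
    P=np.vstack([C[A],C[B]]);rad=np.r_[np.full(A.sum(),7.),np.full(B.sum(),3.5)]
    def f(x):
        n=np.array([x[2],x[3],1]);n/=np.linalg.norm(n);c=g+np.array([x[0],x[1],0]);E=P-c
        return np.linalg.norm(E-(E@n)[:,None]*n,axis=1)-rad
    r=least_squares(f,[0,0,n0[0]/n0[2],n0[1]/n0[2]],loss="soft_l1",f_scale=.7)
    x=r.x;n=np.array([x[2],x[3],1]);n/=np.linalg.norm(n);c=g+np.array([x[0],x[1],0])
    print("n",A.sum(),B.sum(),"rms",np.sqrt(np.median(r.fun**2)).round(2),"c",c.round(1),"tilt",np.degrees(np.arccos(n[2])).round(2),"az",np.degrees(np.arctan2(n[1],n[0])).round(2))
    return c,n
E
python3 - <<'E'
from h import *
M=np.load("w4.npz");p={k:M[k] for k in M}
for a in(28,35): c,n=drift(p,np.array([561.3,-186,145]),a)
# collar front: gray points at s
C=cloud(p);D=C-c;s=D@n;r=np.linalg.norm(D-s[...,None]*n,axis=-1)
h=cv2.cvtColor(p["pixels"],cv2.COLOR_RGB2HSV)
col=(r>7.5)&(r<12.5)&(s<-20)&(s>-60)&(h[...,1]<60)&(p["range_z"]>0);print("collar s",np.percentile(s[col],[2,10,50,90,98]),col.sum())
m=(r<9)&(s>0)&(s<45)&(h[...,0]<16)&(h[...,1]>110);print("top s",np.percentile(s[m],[50,98,100]))
E
```

```text
n 13 190 rms 0.9 c [ 552.6 -184.9  145. ] tilt 24.53 az 6.95
n 166 653 rms 0.25 c [ 545.6 -184.4  145. ] tilt 27.39 az -5.87
collar s [-38.29299292 -37.01477569 -34.54668572 -33.67227359 -33.31974533] 872
top s [19.19913832 32.03248141 33.11094854]
```

Run:
```python
from h import *
np.set_printoptions(precision=3,suppress=True)
M=np.load("w4.npz");p={k:M[k] for k in M}
print(p["TW"],p["fx"],p["fy"],p["cx"],p["cy"])
for X in([561.3,-186,126.3],[561.3,-186,145],[501.1,-179.4,65],[487.8,-222.4,65]): print(X,proj(p,np.array(X)))
C=cloud(p);print(C[100:112:4,180:200:10],C[60:120:20,400])
for r in (240,260,280,300,320,340,360): print(r,C[r,316:330:4].round(1).tolist(), p["range_z"][r,322])
print("finger",C[300:360:12,290],C[300:360:12,355])
```

```text
[[   0.113   -0.962   -0.25   492.819]
 [   0.994    0.109    0.029 -178.606]
 [  -0.001   -0.252    0.968  288.581]
 [   0.       0.       0.       1.   ]] 429.0896056368484 429.0896056368484 321.27117578593965 245.89656540927072
[561.3, -186, 126.3] (np.float64(322.51229275937686), np.float64(309.21606112156513))
[561.3, -186, 145] (np.float64(322.61597538950554), np.float64(329.4896904141137))
[501.1, -179.4, 65] (np.float64(321.8994504244457), np.float64(150.97987215116507))
[487.8, -222.4, 65] (np.float64(234.20378128774263), np.float64(133.99993482654702))
[[[ 468.788 -246.125   65.863]
  [ 469.271 -241.425   65.162]]

 [[ 470.542 -246.775   64.934]
  [ 471.137 -241.744   65.293]]

 [[ 472.488 -246.863   65.851]
  [ 472.942 -242.276   64.681]]] [[ 454.013 -125.157    1.198]
 [ 465.853 -126.281    3.075]
 [ 477.626 -126.832    1.739]]
240 [[531.3, -185.1, 130.3], [530.9, -183.5, 132.4], [531.3, -182.1, 131.6], [531.4, -180.6, 131.8]] 162.08562
260 [[535.8, -185.5, 141.6], [535.9, -184.1, 141.8], [536.1, -182.7, 141.6], [536.5, -181.3, 140.9]] 152.92499
280 [[540.8, -186.0, 148.9], [540.4, -184.6, 150.4], [540.5, -183.2, 150.5], [540.9, -181.9, 149.9]] 145.8515
300 [[545.0, -186.4, 156.7], [544.4, -185.0, 158.5], [545.0, -183.7, 157.5], [544.9, -182.4, 158.1]] 138.19388
320 [[548.4, -186.7, 164.8], [548.0, -185.4, 166.1], [548.2, -184.1, 166.0], [548.6, -182.9, 165.3]] 133.25316
340 [[552.0, -187.0, 171.1], [551.7, -185.8, 172.0], [551.9, -184.6, 171.8], [552.6, -183.4, 170.9]] 127.09233
360 [[556.3, -187.5, 175.4], [556.5, -186.3, 175.2], [557.1, -185.2, 174.4], [556.6, -184.0, 175.5]] 126.05362
finger [[ 548.121 -196.156  146.187]
 [ 548.661 -195.543  155.711]
 [ 548.369 -194.774  165.862]
 [ 548.287 -194.153  174.344]
 [ 548.664 -193.726  180.97 ]] [[ 550.675 -173.258  146.282]
 [ 551.1   -174.01   155.706]
 [ 550.368 -174.753  166.433]
 [ 550.655 -175.342  173.866]
 [ 550.519 -175.889  181.273]]
```

>>> {"method": "play_rows", "body": {
  "dp": [
    [2.4,-0.3,-1.0],
    [2.4,-0.3,-1.0],
    [2.4,-0.3,-1.0],
    [2.4,-0.3,-1.1],
    [2.4,-0.3,-1.1],
    [2.4,-0.3,-1.2],
    [0,0,0]
  ],
  "yaw": [0,0,0,0,0,0,0]
}}

```text
t: 10.55
ee_pos: [575.0, -187.6, 119.8]
orientation: [-0.177, -3.136, -0.0]
ft_force: [-2.7, 0.9, -1.0]
width: 13.6
grasp_force: 30.0
```

Run:
```python
from h import *
o=state();p=shot("wrist");np.savez("w5.npz",**{k:p[k] for k in("pixels","range_z","fx","fy","cx","cy","TW")})
g=np.array(o["ee_pos"])+[-10,1,24]
c,n=drift(p,g,33);c,n=drift(p,c,np.degrees(np.arccos(n[2])))
C=cloud(p);D=C-c;s=D@n;r=np.linalg.norm(D-s[...,None]*n,axis=-1);h=cv2.cvtColor(p["pixels"],cv2.COLOR_RGB2HSV)
col=(r>7.5)&(r<12.5)&(s<-20)&(s>-60)&(h[...,1]<60)&(p["range_z"]>0);q=np.percentile(s[col],[2,98]);print("collar s",q)
s0=q.mean()-64.5;print("tip",c+n*s0,"top",c+n*(s0+133),"rel tcp",c+n*(s0+133)-o["ee_pos"])
```

```text
t 10.55 tcp [ 575.  -187.6  119.8] yaw 173.54 F [-2.7  0.9 -1. ] 13.611890698430303 [ 0.09  0.47 -0.01]
n 4571 958 rms 0.31 c [ 559.  -186.2  143.8] tilt 35.08 az -6.17
n 4730 920 rms 0.29 c [ 559.  -186.2  143.8] tilt 35.18 az -6.4
collar s [-43.04550865 -38.03336439]
tip [ 498.86991773 -179.47524019   57.94701379] top [ 575.02289719 -188.01362307  166.65221025] rel tcp [ 2.69080934e-02 -3.84462416e-01  4.68530718e+01]
```

>>> {"method": "play_rows", "body": {
  "dp": [
    [5,-0.6,7],
    [8,-1,12],
    [11,-1.4,17],
    [10,15,7],
    [14,26,7],
    [14,30,7],
    [14,30,7],
    [14,30,7]
  ],
  "yaw": [0,0,0,0,0,0,0,0]
}}

```text
t: 11.27
ee_pos: [666.7, -58.4, 192.9]
orientation: [0.178, 3.133, 0.0]
ft_force: [0.3, -0.0, -0.7]
width: 13.1
grasp_force: 30.0
```

>>> {"method": "play_rows", "body": {
  "dp": [
    [14,30,7],
    [14,27,5],
    [10,16,4],
    [7,8,1],
    [0,0,0],
    [0,0,0]
  ],
  "yaw": [0,0,0,0,0,0]
}}

```text
t: 11.77
ee_pos: [710.0, 21.1, 208.3]
orientation: [0.176, 3.136, -0.0]
ft_force: [-0.4, -0.3, -1.9]
width: 13.5
grasp_force: 30.0
```

```bash
cat > look.py <<'E'
from h import *
np.set_printoptions(precision=2,suppress=True)
import sys
o=state();p=shot("wrist");save(p,sys.argv[1])
E=np.array(o["ee_pos"]);g=E+[-16,1.4,24]
c,n=drift(p,g,35);c,n=drift(p,c,np.degrees(np.arccos(n[2])))
C=cloud(p);D=C-c;s=D@n;r=np.linalg.norm(D-s[...,None]*n,axis=-1);h=cv2.cvtColor(p["pixels"],cv2.COLOR_RGB2HSV);ok=p["range_z"]>0
col=(r>7.5)&(r<12.5)&(s<-20)&(s>-60)&(h[...,1]<60)&ok;q=np.percentile(s[col],[2,98]);s0=q.mean()-64.5
tip=c+n*s0;print("collar",q,"tip",tip,"rel",tip-E,"tip px",proj(p,tip))
for k in("bore_right","bore_left"):
    for z in models.landmark_of(p,k)[:2]: print(k,round(z["conf"],2),z["location"],w(p,*z["location"]))
# underside plane
pk=ok&(C[...,2]>85)&(C[...,2]<155)&(h[...,0]<15)&(h[...,1]>60)&(np.hypot(C[...,0]-605,C[...,1]-45)<60)&(r>16)
P=C[pk];g_=np.random.default_rng(0);best=0
for _ in range(400):
    a=P[g_.choice(len(P),3,False)];m=np.cross(a[1]-a[0],a[2]-a[0]);L=np.linalg.norm(m)
    if L<50: continue
    m/=L;S_=abs((P-a[0])@m)<1.2
    if S_.sum()>best: best=S_.sum();S=S_
Q=P[S];c0=Q.mean(0);m=np.linalg.svd(Q-c0,full_matrices=False)[2][2];m*=np.sign(m[2])
print("plane",len(P),best,c0,m,"tilt",np.degrees(np.arccos(m[2])),"az",np.degrees(np.arctan2(m[1],m[0])))
def onplane(u,v):
    d=p["TW"][:3,:3]@ray(p,u,v);O=p["TW"][:3,3];return O+d*((c0-O)@m)/(d@m)
for k in("bore_right","bore_left"):
    for z in models.landmark_of(p,k)[:1]: print(k,"onplane",onplane(*z["location"]))
b=(h[...,0]>105)&(h[...,0]<130)&(h[...,1]>130)&(np.hypot(C[...,0]-611,C[...,1]-33)<16)&(C[...,2]>80)
v,u=np.nonzero(b)
if len(u): 
    print("blue",len(u),u.mean(),v.mean(),u.min(),u.max(),v.min(),v.max(),"on plane-3mm",(lambda O,d:O+d*((c0-3*m-O)@m)/(d@m))(p["TW"][:3,3],p["TW"][:3,:3]@ray(p,u.mean(),v.mean())))
print("axis hits plane at",tip+n*((c0-tip)@m)/(n@m),"dist",(tip-c0)@m)
np.savez("last.npz",**{k:p[k] for k in("pixels","range_z","fx","fy","cx","cy","TW")},tip=tip,n=n,c0=c0,m=m)
E
python3 look.py w6.png
```

```text
t 11.7667 tcp [710.   21.1 208.3] yaw 173.57 F [-0.4 -0.3 -1.9] 13.543166876727982 [ 0.06 -0.17  0.02]
n 4538 736 rms 0.28 c [695.1  22.4 232.3] tilt 32.61 az -6.57
n 4518 725 rms 0.28 c [695.1  22.4 232.3] tilt 32.61 az -6.58
collar [-43.66 -38.67] tip [638.48  28.9  143.25] rel [-71.48   7.78 -65.  ] tip px (np.float64(321.7796524017136), np.float64(127.9831194431705))
bore_right 0.91 [324.5, 78.5] [611.36  33.52 111.42]
bore_left 0.62 [393.4, 81.0] [616.93  72.48 109.8 ]
plane 10183 8647 [603.55  54.7  121.57] [ 0.57 -0.06  0.82] tilt 34.94187308128596 az -6.374934337428173
bore_right onplane [611.69  33.46 114.27]
bore_left onplane [617.26  71.88 113.38]
blue 228 323.7368421052632 75.92105263157895 315 333 69 84 on plane-3mm [609.99  33.23 111.77]
axis hits plane at [617.42  31.32 110.12] dist 39.29643253956273
```

View pics/w6.png

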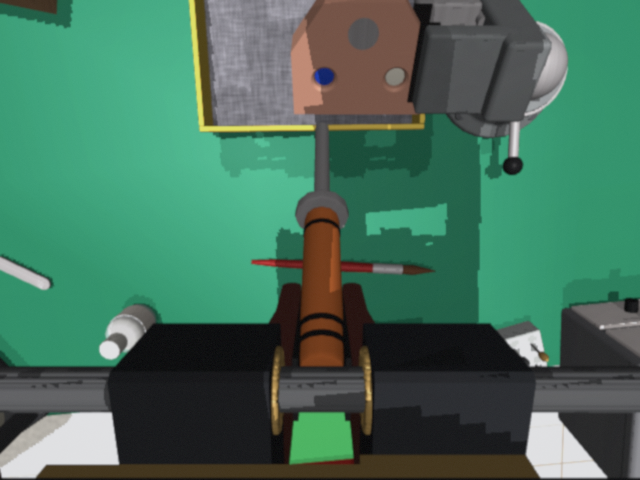

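>>> {"method": "play_rows", "body": {
  "dp": [
    [-6,1,-6],
    [-7,1.2,-7],
    [-6,1,-6],
    [-2.8,0.5,-3.7],
    [0,0,0],
    [0,0,0]
  ],
  "yaw": [0,0,0,0,0,0]
}}

```text
t: 12.52
ee_pos: [687.6, 25.2, 185.1]
orientation: [-0.177, -3.136, 0.0]
ft_force: [-0.8, -0.1, -1.0]
width: 13.3
grasp_force: 30.0
```

```bash
python3 look.py w7.png; python3 -c "
import cv2;a=cv2.imread('pics/w7.png')[60:240,220:460];cv2.imwrite('pics/w7c.png',cv2.resize(a,(800,600),interpolation=cv2.INTER_CUBIC))"
```

```text
t 12.5167 tcp [687.6  25.2 185.1] yaw 173.55 F [-0.8 -0.1 -1. ] 13.276089902404141 [ 0.08 -0.19  0.01]
n 4502 748 rms 0.28 c [672.7  26.5 209.1] tilt 32.66 az -6.55
n 4485 734 rms 0.28 c [672.7  26.5 209.1] tilt 32.66 az -6.55
collar [-43.65 -38.51] tip [616.06  32.97 120.26] rel [-71.49   7.78 -64.88] tip px (np.float64(321.7120717168021), np.float64(128.11972599412087))
bore_right 0.7 [320.4, 118.0] [610.71  32.88 110.71]
bore_left 0.77 [398.2, 122.2] [617.49  73.78 109.99]
plane 12410 9328 [604.    54.7  121.22] [ 0.57 -0.07  0.82] tilt 34.94785201750484 az -6.621333717193275
bore_right onplane [610.86  32.87 114.69]
bore_left onplane [617.51  73.2  113.32]
blue 209 320.933014354067 116.0909090909091 312 330 109 123 on plane-3mm [609.83  33.27 111.78]
axis hits plane at [612.03  33.43 113.93] dist 7.517584635999301
```

View pics/w7c.png

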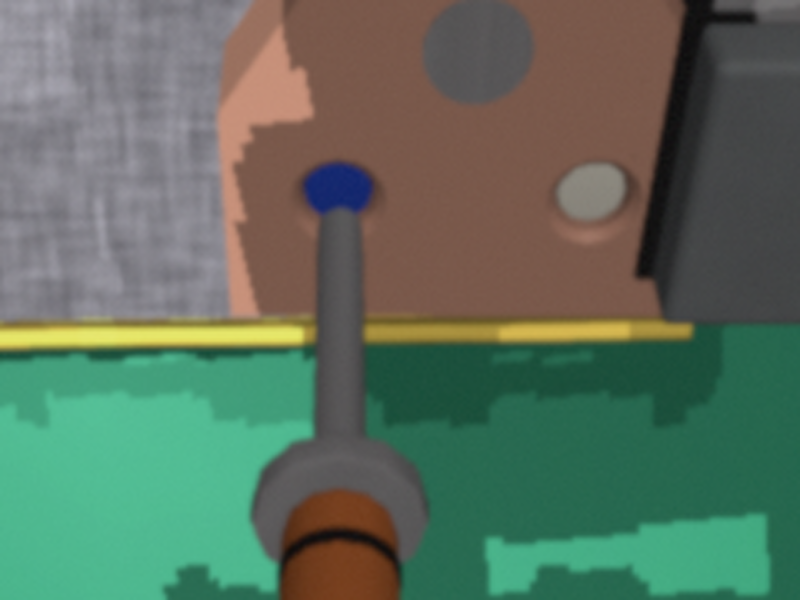

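>>> {"method": "play_rows", "body": {
  "dp": [
    [-0.9,0,-2.1],
    [-1.25,0.14,-1.8],
    [-1.25,0.14,-1.8],
    [-1.25,0.14,-1.8],
    [-1.25,0.14,-1.8],
    [-1.25,0.14,-1.8],
    [-1.25,0.14,-1.8],
    [-1.25,0.14,-1.8]
  ],
  "yaw": [0,0,0,0,0,0,0,0]
}}

```text
t: 13.43
ee_pos: [681.2, 26.0, 173.3]
orientation: [0.177, 3.129, 0.001]
ft_force: [6.4, -1.1, 8.3]
width: 13.0
grasp_force: 30.0
```

```bash
python3 look.py w8.png | grep -v bore
```

```text
t 13.4333 tcp [681.2  26.  173.3] yaw 173.54 F [ 6.4 -1.1  8.3] 12.982110979494392 [-0.05 -0.85 -0.03]
n 4649 763 rms 0.29 c [666.   27.3 197.3] tilt 32.88 az -6.59
n 4631 756 rms 0.29 c [666.   27.3 197.3] tilt 32.88 az -6.59
collar [-43.65 -38.51] tip [609.02  33.84 108.58] rel [-72.21   7.83 -64.67] tip px (np.float64(321.50794872786037), np.float64(125.57582049064604))
plane 13545 9948 [603.6   54.61 121.6 ] [ 0.57 -0.07  0.82] tilt 35.024131735884055 az -6.697027075975104
blue 28 319.0 125.0 312 330 122 128 on plane-3mm [608.65  32.62 112.62]
axis hits plane at [612.36  33.45 113.77] dist -6.178036816737529
```

>>> {"method": "play_rows", "body": {
  "dp": [
    [-1.25,0.14,-1.8],
    [-1.25,0.14,-1.8],
    [-1.25,0.14,-1.8],
    [-1.25,0.14,-1.8],
    [-1.25,0.14,-1.8],
    [-1.25,0.14,-1.8],
    [0,0,0],
    [0,0,0]
  ],
  "yaw": [0,0,0,0,0,0,0,0]
}}

```text
t: 14.35
ee_pos: [669.9, 26.9, 159.2]
orientation: [-0.177, -3.135, 0.0]
ft_force: [-0.2, -0.5, -1.0]
width: 13.3
grasp_force: 30.0
```

```bash
python3 look.py w9.png | grep -v bore
```

```text
t 14.35 tcp [669.9  26.9 159.2] yaw 173.54 F [-0.2 -0.5 -1. ] 13.25392339971693 [ 0.05 -0.2   0.03]
n 4537 700 rms 0.29 c [655.1  28.2 183.2] tilt 32.72 az -6.49
n 4520 702 rms 0.29 c [655.1  28.2 183.2] tilt 32.72 az -6.49
collar [-43.69 -38.58] tip [598.33  34.65  94.29] rel [-71.62   7.72 -64.88] tip px (np.float64(321.56070482275084), np.float64(128.04686662487683))
plane 14600 10664 [603.72  55.06 121.48] [ 0.57 -0.06  0.82] tilt 35.0231859765342 az -6.416182354246153
blue 4 323.0 425.75 314 337 418 429 on plane-3mm [ 930.82   -1.4  -114.41]
axis hits plane at [611.24  33.18 114.52] dist -24.034905967713925
```

>>> {"method": "play_rows", "body": {
  "dp": [
    [-1.1,0.12,-1.6],
    [-1.1,0.12,-1.6],
    [-0.6,0.06,-0.8],
    [0,0,0],
    [0,0,0],
    [0,0,0]
  ],
  "yaw": [0,0,0,0,0,0]
}}

```text
t: 15.1
ee_pos: [668.0, 27.2, 156.0]
orientation: [0.177, 3.137, -0.0]
ft_force: [0.4, 0.1, -2.2]
width: 13.2
grasp_force: 30.0
```

Run:
```python
from h import *
state()
for n in("scene","top"):
    p=shot(n)
    for z in models.look_for(p,"die_blue")[:3]: print(n,round(z["conf"],2),np.round(z["bbox"]),w(p,*z["bbox"][:2]).round(1))
    C=cloud(p);h=cv2.cvtColor(p["pixels"],cv2.COLOR_RGB2HSV);b=(h[...,0]>105)&(h[...,0]<130)&(h[...,1]>130)&(abs(C[...,0]-590)<90)&(abs(C[...,1]-40)<110)
    v,u=np.nonzero(b);print(n,b.sum(),u.mean() if len(u) else 0,v.mean() if len(u) else 0,C[b].mean(0) if len(u) else 0)
    if n=="scene": save(p,"s2.png");cv2.imwrite("pics/s2c.png",cv2.resize(p["pixels"][230:330,270:420],(750,500),interpolation=cv2.INTER_CUBIC)[:,:,::-1])
```

```text
t 15.1 tcp [668.   27.2 156. ] yaw 173.54 F [ 0.4  0.1 -2.2] 13.23211157386342 [ 0.1  -0.27  0.01]
scene 0.31 [365. 288.  90.  58.] [ 5.923e+02  1.223e+02 -5.000e-01]
scene 11 326.09090909090907 289.3636363636364 [599.44218146  36.00557942  22.83588713]
top 0 0 0 0
```

View pics/s2c.png

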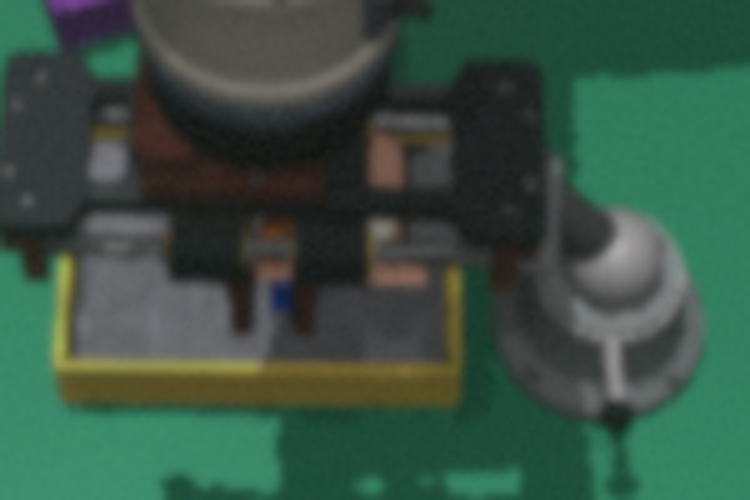

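>>> {"method": "play_rows", "body": {
  "dp": [
    [4.5,-0.5,6.5],
    [6.8,-0.8,9.6],
    [6.8,-0.7,9.6],
    [6.8,-0.8,9.7],
    [6.6,-0.7,9.6],
    [-5,-25,0],
    [-13,-30,0],
    [-18,-33,0]
  ],
  "yaw": [0,0,0,0,0,0,0,0]
}}

```text
t: 15.97
ee_pos: [665.1, -64.5, 202.2]
orientation: [0.174, 3.134, -0.0]
ft_force: [-0.3, -0.8, -1.9]
width: 13.1
grasp_force: 30.0
```

>>> {"method": "play_rows", "body": {
  "dp": [
    [-20,-28,-10],
    [-20,-28,-10],
    [-20,-28,-10],
    [-18,-22,-10],
    [-10,-12,-7],
    [-4,-4.5,-4],
    [0,0,0],
    [0,0,0]
  ],
  "yaw": [0,0,0,0,0,0,0,0]
}}

```text
t: 16.63
ee_pos: [572.7, -186.4, 150.5]
orientation: [0.177, 3.135, 0.0]
ft_force: [0.6, 0.3, -1.1]
width: 12.8
grasp_force: 30.0
```

```bash
cat > look2.py <<'E'
from h import *
np.set_printoptions(precision=2,suppress=True)
import sys
th=float(sys.argv[1]);off=eval(sys.argv[2])
o=state();p=shot("wrist");save(p,sys.argv[3])
E=np.array(o["ee_pos"]);c,n=drift(p,E+off,th);c,n=drift(p,c,np.degrees(np.arccos(n[2])),np.degrees(np.arctan2(n[1],n[0])))
C=cloud(p);D=C-c;s=D@n;r=np.linalg.norm(D-s[...,None]*n,axis=-1);h=cv2.cvtColor(p["pixels"],cv2.COLOR_RGB2HSV);ok=p["range_z"]>0
col=(r>7.5)&(r<12.5)&(s<-20)&(s>-60)&(h[...,1]<60)&ok;q=np.percentile(s[col],[2,98]);s0=q.mean()-64.5
tip=c+n*s0;print("collar",q,"tip",tip,"rel",tip-E,"top rel",tip+133*n-E,"n",n)
b=ok&(abs(C[...,2]-65)<3)&(np.hypot(C[...,0]-488,C[...,1]+222)<75)
rc=cv2.minAreaRect(C[b][:,:2].astype(np.float32));print("block",rc)
for z in models.landmark_of(p,"hole_0")[:3]: print(round(z["conf"],2),w(p,*z["location"],65))
E
python3 look2.py 33 "[-16,1.4,24]" w10.png
```

```text
t 16.6333 tcp [ 572.7 -186.4  150.5] yaw 173.53 F [ 0.6  0.3 -1.1] 12.795948845453374 [ 0.04 -0.16  0.03]
n 4606 752 rms 0.29 c [ 557.7 -185.2  174.5] tilt 32.55 az -6.4
n 4582 740 rms 0.29 c [ 557.7 -185.2  174.5] tilt 32.55 az -6.4
collar [-43.66 -38.6 ] tip [ 501.22 -178.85   85.45] rel [-71.43   7.59 -65.04] top rel [-0.32 -0.38 47.07] n [ 0.53 -0.06  0.84]
block ((487.82550048828125, -222.53512573242188), (130.48680114746094, 44.16707229614258), 72.74799346923828)
0.75 [ 489.29 -214.63   65.  ]
0.67 [ 486.93 -222.35   65.  ]
0.61 [ 500.79 -179.58   65.  ]
```

>>> {"method": "play_rows", "body": {
  "dp": [
    [-1.6,-0.4,-8],
    [0,0,-12],
    [0,0,-6.4],
    [0,0,0],
    [-4,0.5,1.9],
    [-4,0.5,1.9],
    [-4,0.5,1.9],
    [-4,0.5,1.9]
  ],
  "yaw": [0,0,0,0,0,0,0,0]
}}

```text
t: 17.4
ee_pos: [553.9, -185.3, 131.8]
orientation: [0.177, 3.135, -0.0]
ft_force: [1.9, -0.6, -2.4]
width: 13.3
grasp_force: 30.0
```

>>> {"method": "play_rows", "body": {
  "dp": [
    [-4.4,0.5,1.4],
    [-4.4,0.5,1.4],
    [-4.4,0.5,1.4],
    [-4.4,0.5,1.4],
    [-4.4,0.5,1.4],
    [-4.5,0.5,0.7],
    [-4.5,0.5,0.7],
    [-4.5,0.5,0.7]
  ],
  "yaw": [0,0,0,0,0,0,0,0]
}}

```text
t: 18.07
ee_pos: [519.2, -181.4, 141.0]
orientation: [0.177, 3.134, -0.001]
ft_force: [5.8, 0.7, 2.3]
width: 13.3
grasp_force: 30.0
```

```bash
python3 look2.py 10 "[-4,0,24]" w11.png
```

```text
t 18.0667 tcp [ 519.2 -181.4  141. ] yaw 173.52 F [5.8 0.7 2.3] 13.339483843396486 [ 0.11 -1.68 -0.09]
n 2702 246 rms 0.29 c [ 514.1 -181.3  165. ] tilt 8.79 az -6.93
n 2702 248 rms 0.29 c [ 514.1 -181.3  165. ] tilt 8.79 az -6.95
collar [-44.94 -40.37] tip [ 497.85 -179.3    59.08] rel [-21.38   2.13 -81.9 ] top rel [-1.2  -0.33 49.54] n [ 0.15 -0.02  0.99]
block ((487.8901062011719, -222.67703247070312), (130.66456604003906, 44.565338134765625), 72.73497772216797)
0.79 [ 488.89 -223.81   65.  ]
0.58 [ 474.33 -262.88   65.  ]
0.56 [ 502.26 -179.67   65.  ]
```

>>> {"method": "play_rows", "body": {
  "dp": [
    [-4.4,0.5,0],
    [-4.4,0.5,-0.4],
    [-4.4,0.5,-0.5],
    [-4.4,0.5,-0.5],
    [-4.4,0.5,-0.5],
    [-4.0,0.5,-0.5],
    [0,0,0]
  ],
  "yaw": [0,0,0,0,0,0,0]
}}

```text
t: 18.75
ee_pos: [492.6, -178.4, 138.2]
orientation: [0.177, 3.135, -0.001]
ft_force: [4.6, -0.4, 2.3]
width: 13.8
grasp_force: 30.0
```

>>> {"method": "play_rows", "body": {
  "dp": [
    [3,-0.3,0],
    [3,-0.3,0],
    [1,-0.3,0],
    [0,0,0]
  ],
  "yaw": [0,0,0,0]
}}

```text
t: 19.08
ee_pos: [498.6, -178.8, 137.1]
orientation: [-0.177, -3.134, -0.001]
ft_force: [-0.4, -0.2, -1.1]
width: 13.6
grasp_force: 30.0
```

```bash
python3 look2.py 0 "[-2,0,24]" w12.png
```

```text
t 19.0833 tcp [ 498.6 -178.8  137.1] yaw 173.55 F [-0.4 -0.2 -1.1] 13.631892964047173 [ 0.03 -0.07 -0.02]
n 1747 110 rms 0.27 c [ 499.7 -179.4  161.1] tilt 1.78 az 175.82
n 1747 110 rms 0.27 c [ 499.7 -179.4  161.1] tilt 1.78 az 175.82
collar [-44.38 -40.01] tip [ 502.99 -179.64   54.5 ] rel [  4.44  -0.83 -82.64] top rel [ 0.31 -0.52 50.3 ] n [-0.03  0.    1.  ]
block ((487.8323669433594, -222.47518920898438), (130.33688354492188, 44.68247985839844), 72.77561950683594)
0.69 [ 500.11 -179.09   65.  ]
0.62 [ 489.19 -223.44   65.  ]
0.6 [ 473.99 -265.1    65.  ]
```

>>> {"method": "play_rows", "body": {
  "dp": [
    [-1,0.1,-4],
    [0,0,-9],
    [0,0,-10],
    [0,0,-10],
    [0,0,-9],
    [0,0,-6],
    [0,0,-2.5],
    [0,0,0]
  ],
  "yaw": [0,0,0,0,0,0,0,0]
}}

```text
t: 19.85
ee_pos: [498.1, -178.8, 87.4]
orientation: [-0.177, -3.135, -0.001]
ft_force: [-3.3, 0.4, 5.3]
width: 13.8
grasp_force: 30.0
```

```bash
python3 look2.py 0 "[1,0,24]" w13.png
```

```text
t 19.85 tcp [ 498.1 -178.8   87.4] yaw 173.54 F [-3.3  0.4  5.3] 13.820604780554692 [ 0.33  0.43 -0.01]
n 1800 0 rms 0.27 c [ 499.  -179.4  111.4] tilt 1.03 az 173.58
n 1800 0 rms 0.27 c [ 499.  -179.4  111.4] tilt 1.03 az 173.59
collar [-43.35 -39.74] tip [ 500.91 -179.59    5.33] rel [  2.83  -0.76 -82.03] top rel [ 0.45 -0.49 50.95] n [-0.02  0.    1.  ]
block ((487.9225769042969, -222.67306518554688), (130.71087646484375, 45.17485427856445), 72.88516235351562)
0.58 [ 488.79 -222.88   65.  ]
```

>>> {"method": "play_rows", "body": {
  "dp": [
    [0,0,0],
    [0,0,0],
    [0,0,0],
    [0,0,0],
    [0,0,0],
    [0,0,0],
    [0,0,0],
    [0,0,0]
  ],
  "yaw": [0,0,0,0,0,0,0,0],
  "gripper": 0
}}

```text
t: 20.62
ee_pos: [498.4, -179.0, 87.4]
orientation: [0.177, 3.137, -0.0]
ft_force: [0.3, 0.5, 0.7]
width: 63.7
grasp_force: 0.0
```

>>> {"method": "play_rows", "body": {
  "dp": [
    [0,0,10],
    [0,0,25],
    [0,0,30],
    [0,0,30],
    [0,0,25],
    [20,0,10],
    [25,0,10],
    [0,0,0]
  ],
  "yaw": [0,0,0,0,0,0,0,0]
}}

```text
t: 21.28
ee_pos: [548.2, -179.8, 231.4]
orientation: [0.176, 3.128, -0.003]
ft_force: [0.1, -0.3, 0.8]
width: 88.2
grasp_force: 0.0
```

Run:
```python
from h import *
np.set_printoptions(precision=1,suppress=True)
state();p=shot("wrist");save(p,"w14.png")
C=cloud(p);m=(p["range_z"]>0)&(C[...,2]>67)&(C[...,2]<145)&(np.hypot(C[...,0]-501,C[...,1]+179)<25)
for lo,hi in((66,74),(74,110),(110,129),(129,140)):
    q=m&(C[...,2]>lo)&(C[...,2]<=hi);print(lo,q.sum(),C[q].min(0) if q.any() else 0,C[q].max(0) if q.any() else 0)
s=shot("scene");top=shot("top")
for n,k in(("scene",s),("top",top)):
    Ck=cloud(k);h=cv2.cvtColor(k["pixels"],cv2.COLOR_RGB2HSV);b=(h[...,0]>105)&(h[...,0]<130)&(h[...,1]>130)&(abs(Ck[...,0]-590)<90)&(abs(Ck[...,1]-40)<110)
    v,u=np.nonzero(b);print(n,b.sum(),(u.mean(),v.mean(),Ck[b].mean(0)) if len(u) else 0)
a=cv2.resize(s["pixels"][200:330,150:420],(800,385),interpolation=cv2.INTER_CUBIC)
cv2.imwrite("pics/fin.png",a[:,:,::-1])
```

```text
t 21.2833 tcp [ 548.2 -179.8  231.4] yaw 173.56 F [ 0.1 -0.3  0.8] 88.17840640386285 [ 0.  -0.2 -0. ]
66 257 [ 480.1 -198.7   67. ] [ 518.1 -157.3   72. ]
74 59 [ 493.  -185.7   77.9] [ 500.2 -172.4  109.8]
110 27 [ 492.9 -186.   110.9] [ 501.2 -172.2  129. ]
129 448 [ 493.1 -186.1  129. ] [ 506.9 -172.2  138.4]
scene 7 (np.float64(325.85714285714283), np.float64(289.57142857142856), array([599.3,  35.5,  21.7]))
top 0 0
```

View pics/fin.png

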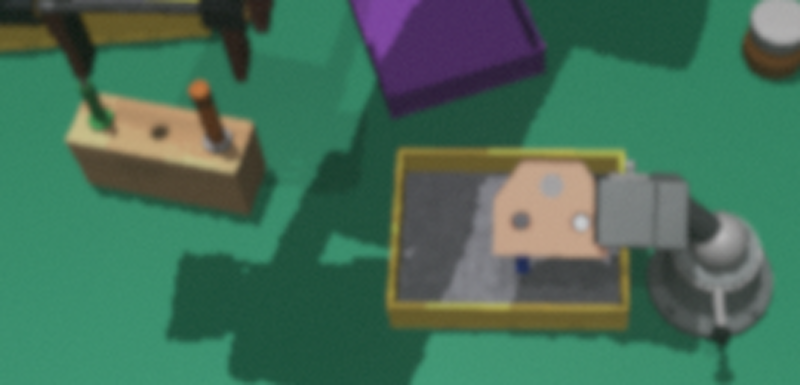

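```bash
python3 -c "
from workcell import ticket
print(ticket.close_job())"
```

```text
the job is handed in; nothing more can be done
None
```

I pushed the blue die out into the yellow pan and stood the drift back upright in its original hole. The last pictures show the white die still seated, and the job is handed in at about 21 s; the result was not shown.

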